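# Load the inking roller into its sprung cradle

## Robot

A 6-joint arm with a two-finger parallel gripper is mounted at the origin on a cart in front of the work surface, level with it; the furniture and walls round the work are solid. World frame = base frame: x ahead of the robot, y to its left, z up, the work surface at z = 0. Lengths are in m, angles in rad, forces in N, time in s.
With the tool pointing down it reaches from about 0.15 to 0.775 m from the base axis. Payload 6.1 kg.
Tool frame: the origin (TCP) lies midway between the tips of the shut fingers; the grasp point (between the pads) lies 19 mm behind it; z points along the fingers, y is the line along which they close (so a half turn about z gives the same grasp; the last joint's range is limited). The gripper opens to 85 mm and grips with 20 to 120 N. Pads are 22 mm wide; open, the fingers measure 114 mm over their backs; the gripper's body (76 mm by 85 mm) begins 54 mm behind the grasp point. The pads swing forward as they close: fully open they stand 13 mm farther back than shut.
Start: joints at [0, 0.126, -0.04, 1.405, 0, 1.571], TCP at [0.525, -0, 0.231] pointing down, gripper open.
Joint ranges: [-2.72, 2.72], [-0.95, 1.95], [-1.27, 1.35], [-1.78, 2.02], [-1.46, 1.47], [-3.14, 3.14]. Speed limits (rad/s): [2.39, 2.39, 3.01, 3.14, 3.14, 3.14].

## Interface

Orientations are given as a rotation vector (axis times angle).
In Python, from station import arm gives the robot as it stands.
- The arm moves only by the tool play_rows, never from a script. Its argument "motion" is a list of rows, each a list of 6 numbers: the shift along the world's x, y, z in mm, then the turn, a rotation vector about the world's x, y, z in rad. A call has 1 to 12 rows; each row shifts and turns the commanded pose from where the row before left it; what a row does not reach is not made up. A row lasts 1/10 s, in which the tool goes at most 50 mm and 8.59 degrees, less where a joint would pass 70% of its speed; a pose out of reach is approached as far as the arm can. A call with a gripper value outside its range is refused whole. "fingers" is the closure, from 0 (fully open) to 1 (shut), set as the call begins (left out, the last holds). The fingers move at their own pace and stop on an object; "force" is the grip in N (left out, the last holds). Time passes only in rows, so rows that do not move let the fingers close. It gives the time, the measured TCP pose, the force, the opening and the grip force at its end, in the units of the state.
- arm.observe(): the state, without advancing time (a new reading comes with each control period).
- arm.camera(name): name is "scene" or "side" or "wrist"; returns the picture (420x560x3 uint8, red, green, blue); there is no depth.
- arm.camera_model(name): a dict with "intrinsics" (3x3 intrinsics, pixels), "pose" (4x4, takes a point from camera to world coordinates); the wrist camera has in their place "tool_from_camera" (4x4, takes a point from camera to tool coordinates, whose origin is the TCP and whose axes are the flange's). Camera axes: x right, y up, looking along -z (the intrinsics and any distortion apply to the point x, -y, -z); pixel columns grow to the right and rows downward; lengths in m; the calibration is good to about 2 mm. A picture is of the moment at which its call begins: read the wrist's pose just before it. camera_model takes no time and is no camera call.
- arm.close_job(): hands the job in; it is judged then, once.
The state is a dict: "t": time; "qpos": joint angles; "joint_velocities": joint speeds; "effort": joint torques, N m; "ee_pos": TCP position; "tool_rot": TCP orientation; "force": force on the tool from outside, world axes, zero at the start; "torque": the same for the moment, N m; "finger_gap": opening from 0.0 (shut) to 1.0 (fully open); "grasp_force": force on a finger pad.
Only numpy, scipy, OpenCV 4.12 (cv2) and the standard library are available. Lean on these libraries where they do the work, as an engineer would, in place of code of your own. Each camera call takes 0.05 s, during which the arm holds its last target. There are 200 camera calls.

## Task

Take the blue inking roller from its grey rest and load it into the green cradle the way a battery is loaded: push one end, tilted, under the roof against the brass spring plunger, then tip the other end down into the opposite bay and let the spring push it home under the lip, so that it lies fully down in both saddles. Push gently all the way, the cradle must not be forced, and leave the ink tins and the loupe where they stand.

Things in the scene. Friction and masses are not known exactly. Their poses are not given: they have to be found in the camera images.
- roller: Ink roller, 0.2 to 0.33 kg: blue rubber sleeve 32 mm across, 100 mm long; at each end a 12 mm steel journal sticks out 25 mm (flat end, 1.5 mm chamfer): 150 mm over all. Origin at its middle on its axis; y runs along it. Ends alike, any roll angle. Starts level in the rest, axis 40 mm above the bench. Take it by the middle of the sleeve, from above.
- rest: Grey rest fixed to the bench, 60 x 150 mm, with two notched posts (42 mm high, 36 mm wide, 62 mm either side of the middle along y) under the journals; open between them. Origin at the centre of its underside; the roller lies along its y, up to 4 mm off the middle lengthwise.
- cradle: Green cradle fixed to the bench, base 70 x 236 x 8 mm. Origin at the centre of its underside, z up. The loaded roller lies along y, its middle at x 0, y 0, z 48 mm. Fixed bay at the -y end, sprung bay at the +y end; each has a U saddle for a journal, 14.8 mm wide with flared mouth (up to z 62), bottom at z 42. Open between y -62 and 62. Load it with under 30 N in all.
- fixed_seat (a point): On the fixed bay's end wall: x 0, y -75, z 48 mm of the cradle. A lip above it reaches 5 mm out from the wall (y -75 to -70, z 57.5 to 61.5), so an end goes down past it only while the roller is pushed at least 5 mm towards +y; the spring then slides it back under the lip against the wall. Friction can hold it a little high: press it down.
- sprung_mouth (a point): Middle of the relaxed plunger's face: x 0, y 70, z 48 mm of the cradle. A roof (y 70 to 104, z 63 to 68, 44 mm wide, side walls, closed behind) covers the plunger; its underside is 15 mm above the axis, so the end goes in tilted, e.g. 15 degrees. Saddle y 62 to 86.
- plunger (a joint): How far the brass plunger (13 mm disc; red knob on its rod behind) is pushed towards the cradle's +y, m: 0 relaxed, hard stop at 0.0125. Pushes back with 4 N at first touch, 7 N at 0.005 (roller home), 10 N at 0.010 (other end just clears the lip), 11.4 N at the stop: only 2.5 mm between clearing and stop.
- blue_tin: Blue ink tin, 83 mm across, 62 mm high, loose; origin at the centre of its underside. Leave it.
- red_tin: Red ink tin, 69 mm across, 50 mm high, loose; origin at the centre of its underside. Leave it.
- magnifier: Black loupe, 37 mm across, 38 mm high, loose; origin at the centre of its underside. Leave it.
Mind the look-alikes: they are no part of the job. There is more than one size of the roller; the job needs the larger.

How it is judged:
On the way, in this order (a step that is already met when the one before it is completed fails the run):
1. the roller is lifted clear of its rest (height (world z) of roller above 0.075 m and contact force between roller and rest below 0.1 N), for 0.1 s.
2. the tilted roller presses the spring plunger in by at least 6 mm while its other end is still up (value of joint plunger above 0.006 m and contact force between roller and cradle above 2 N and angle between the y axis of roller and the y axis of cradle, either way round above 0.05 rad), for 0.1 s.
At the end, for the whole second after the job is handed in: The roller lies fully down in both saddles (axis 46.5 to 49.2 mm above the cradle's underside), along the cradle within 0.03 rad, its middle within 3 mm sideways and 2 mm lengthwise of the seated place, one end under the lip, the other holding the plunger 3 to 7 mm in; at rest (x of roller in the frame of cradle between -0.003 and 0.003 m and y of roller in the frame of cradle between -0.002 and 0.002 m and z of roller in the frame of cradle between 0.0465 and 0.0492 m and angle between the y axis of roller and the y axis of cradle, either way round below 0.03 rad and value of joint plunger between 0.003 and 0.007 m and linear speed of roller below 0.01 m/s); the robot touches nothing.
It fails at once if the roller presses on the cradle or its plunger with more than 30 N (contact force between roller and cradle above 30 N).
It fails at once if the robot itself presses on the cradle with more than 10 N (contact force between the arm and cradle above 10 N).
It fails at once if the fingers press on the cradle with more than 10 N (contact force between the fingers and cradle above 10 N).
It fails at once if an ink tin or the loupe is moved by more than 20 mm (distance of any of blue_tin, red_tin, magnifier from where it was at the start of the episode above 0.02 m).
It also fails if it takes over 72 s, if anything falls off the work surface, if the arm or the gripper's body presses on something with over 40 N, if the wrist force passes 120 N, or if a joint passes its speed limit or range.

## Working session

There is one attempt and no reset: what is moved stays moved. The work goes in short steps, Python scripts to look and compute and a tool call to move; the robot and the scene stay as the last step left them, time stands still between calls to the robot, and variables do not carry over. Pictures are saved under pics/ and viewed, at most 11 in all, crops included, and the job is handed in when it is done.

Besides the shell and the picture viewer there is one more tool, called after "Call:" by a JSON object that holds its "fn" and its "kwargs", one argument or row to a line. play_rows: Moves the arm, as the interface text tells. Its arguments: {"type":"object","properties":{"motion":{"type":"array"},"fingers":{"type":"number"},"force":{"type":"number"}},"required":["motion"]}

```bash
mkdir -p pics; python3 - <<'E'
from station import arm
import cv2,numpy as np
np.set_printoptions(precision=4,suppress=True)
print(arm.observe())
for n in ("scene","side","wrist"):
    cv2.imwrite(f"pics/{n}0.png",arm.camera(n)[:,:,::-1]); print(n,arm.camera_model(n))
E
```

```text
{'t': 0.0, 'qpos': array([ 0.    ,  0.1264, -0.0406,  1.4054,  0.    ,  1.5708]), 'joint_velocities': array([ 0.0003,  0.0006, -0.0008,  0.0014, -0.0006, -0.0018]), 'effort': array([ -0.0019, -43.5916,  35.2924,   0.0173,  -0.0001,  -0.    ]), 'ee_pos': array([0.5246, 0.    , 0.2305]), 'tool_rot': array([-2.2206, -2.2206,  0.0018]), 'force': array([-0.2724, -0.6237, -0.8759]), 'torque': array([-0.0558,  0.0364,  0.0309]), 'grasp_force': 0.0, 'finger_gap': 0.995887847851643}
scene {'intrinsics': array([[401.4297,   0.    , 280.4816],
       [  0.    , 401.4297, 204.108 ],
       [  0.    ,   0.    ,   1.    ]]), 'pose': array([[-0.8682,  0.2363, -0.4363,  0.2215],
       [-0.4962, -0.4153,  0.7625,  0.76  ],
       [-0.001 ,  0.8785,  0.4778,  0.5219],
       [ 0.    ,  0.    ,  0.    ,  1.    ]])}
side {'intrinsics': array([[509.7335,   0.    , 281.485 ],
       [  0.    , 509.7335, 217.7225],
       [  0.    ,   0.    ,   1.    ]]), 'pose': array([[ 0.9877,  0.0577, -0.1456,  0.4835],
       [-0.1565,  0.4072, -0.8998, -0.8949],
       [ 0.0074,  0.9115,  0.4112,  0.4824],
       [ 0.    ,  0.    ,  0.    ,  1.    ]])}
wrist {'intrinsics': array([[342.8108,   0.    , 281.0797],
       [  0.    , 342.8108, 206.5156],
       [  0.    ,   0.    ,   1.    ]]), 'tool_from_camera': array([[-0.0006,  0.9538,  0.3006,  0.0772],
       [ 1.    ,  0.0003,  0.001 ,  0.0011],
       [ 0.0009,  0.3006, -0.9538, -0.1435],
       [ 0.    ,  0.    ,  0.    ,  1.    ]])}
```

View pics/scene0.png

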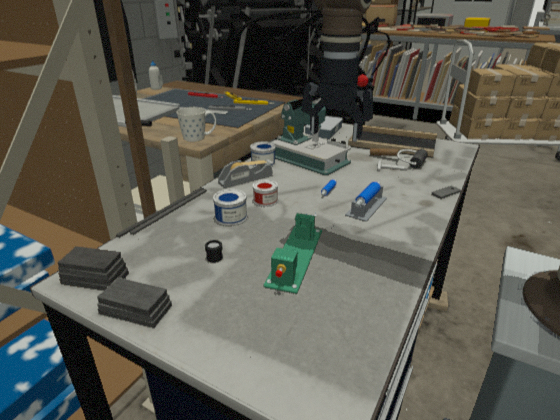

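View pics/side0.png

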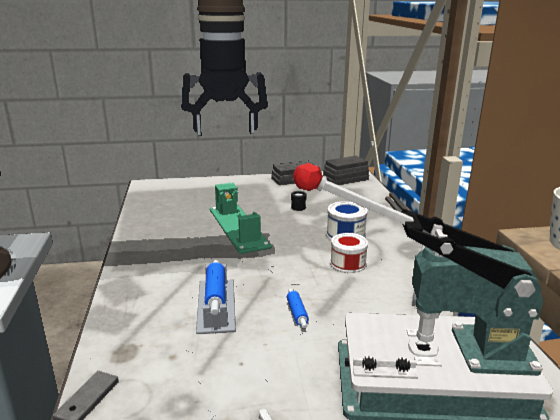

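Roller candidates: scene (367,195) / side (215,287), a large blue roller on a grey rest; and scene (328,187) / side (297,310), a small one loose on the bench. The first fits, since it's larger and sits on the grey rest. The cradle's knob end is at scene (281,271), which is the side facing that camera (+y).

```bash
cat > h.py <<'E'
from station import arm
import cv2,numpy as np
from scipy.spatial.transform import Rotation as R
np.set_printoptions(precision=4,suppress=True)
def grab(n,save=None):
    o=arm.observe(); m=arm.camera_model(n); im=arm.camera(n)
    if n=="wrist":
        T=np.eye(4);T[:3,:3]=R.from_rotvec(o["tool_rot"]).as_matrix();T[:3,3]=o["ee_pos"]
        P=T@m["tool_from_camera"]
    else: P=m["pose"]
    if save: cv2.imwrite(save,im[:,:,::-1])
    return im,m["intrinsics"],P
def ray(uv,K,P):
    d=np.linalg.inv(K)@np.array([uv[0],uv[1],1.]); d=P[:3,:3]@(d*[1,-1,-1]); return P[:3,3],d/np.linalg.norm(d)
def plane(uv,K,P,z):
    c,d=ray(uv,K,P); return c+d*(z-c[2])/d[2]
def tri(u1,K1,P1,u2,K2,P2):
    A=np.zeros((3,3));b=np.zeros(3)
    for c,d in (ray(u1,K1,P1),ray(u2,K2,P2)):
        M=np.eye(3)-np.outer(d,d);A+=M;b+=M@c
    return np.linalg.solve(A,b)
def proj(X,K,P):
    p=np.linalg.inv(P)@np.append(X,1); p=K@(p[:3]*[1,-1,-1]); return p[:2]/p[2]
def mask(im,col):
    h=cv2.cvtColor(im,cv2.COLOR_RGB2HSV)
    lo,hi={"blue":((105,150,60),(125,255,255)),"green":((65,100,30),(90,255,255)),"red":((0,150,80),(8,255,255))}[col]
    return cv2.inRange(h,lo,hi)
def blobs(m,amin=30):
    n,l,s,c=cv2.connectedComponentsWithStats(m)
    return [(int(s[i,4]),c[i],s[i,:4]) for i in range(1,n) if s[i,4]>amin],l
E
python3 - <<'E'
from h import *
V={n:grab(n) for n in("scene","side")}
for n,(im,K,P) in V.items():
    for c in("blue","green","red"):
        for b in blobs(mask(im,c))[0]: print(n,c,b[0],b[1],b[2],plane(b[1],K,P,.04))
t=lambda a,b:tri(a,*V["scene"][1:],b,*V["side"][1:])
print("roller",t((367,193),(215,287)),"small",t((328,187),(297,310)))
c=[cv2.resize(V["scene"][0][165:225,310:400],(720,480),interpolation=2)[:, :, ::-1]]
cv2.imwrite("pics/crop.png",c[0])
E
```

```text
scene blue 73 [329.4932 185.8767] [323 180  13  14] [ 0.5966 -0.1662  0.04  ]
scene blue 204 [369.7402 191.8088] [356 182  24  21] [ 0.489  -0.1859  0.04  ]
scene blue 99 [228.0808 197.0404] [219 194  19   7] [0.7988 0.025  0.04  ]
scene blue 53 [218.3396 213.6415] [216 207   6  15] [0.7677 0.1068 0.04  ]
scene green 2202 [294.604  254.6135] [264 214  58  79] [0.5294 0.1641 0.04  ]
scene red 81 [497.9506  28.5556] [483  27  33   5] [ 0.5758 -5.4451  0.04  ]
scene red 83 [362.3012  79.5904] [358  74  10  12] [ 1.0013 -1.5669  0.04  ]
scene red 69 [202.942   94.3478] [189  92  29   6] [ 1.5786 -0.8236  0.04  ]
scene red 56 [264.2857 185.1964] [258 183  14   5] [ 0.7542 -0.0814  0.04  ]
scene red 61 [258.1967 197.7541] [255 193   7  11] [ 0.7287 -0.0103  0.04  ]
scene red 35 [278.4571 273.1143] [276 270   6   7] [0.528  0.2324 0.04  ]
side blue 364 [408.0577   9.8846] [392   2  34  17] [ 5.3456 11.1538  0.04  ]
side blue 88 [488.4318  10.3523] [482   7  15   8] [ 7.2301 10.9621  0.04  ]
side blue 90 [397.8778 154.2556] [389 151  19   8] [1.0489 0.4721 0.04  ]
side blue 88 [467.1023 158.
[... 473 characters left out ...]
.7613 0.012  0.04  ]
side blue 670 [214.8731 281.7731] [205 263  20  41] [ 0.4913 -0.165   0.04  ]
side blue 351 [296.114  305.6638] [287 291  21  34] [ 0.6112 -0.2526  0.04  ]
side blue 43 [466.1163 314.093 ] [459 313  16   3] [ 0.8585 -0.3114  0.04  ]
side blue 72 [551.5417 335.7639] [545 331  15   9] [ 0.9524 -0.378   0.04  ]
side green 2011 [237.6564 221.0661] [210 183  61  70] [0.5474 0.0692 0.04  ]
side red 598 [307.1839 176.1405] [293 163  29  28] [0.7466 0.3214 0.04  ]
side red 135 [348.5852 240.6148] [339 237  20   8] [ 0.7512 -0.0508  0.04  ]
side red 212 [351.2877 261.7123] [341 254  19  16] [ 0.7332 -0.1318  0.04  ]
roller [ 0.4923 -0.178   0.0385] small [ 0.6208 -0.2177  0.0081]
```

View pics/crop.png

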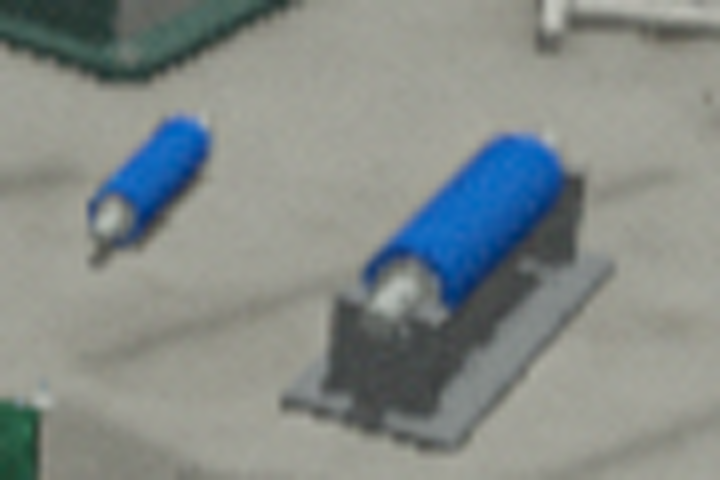

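The crop confirms it: the big blue roller with steel journals sits on the grey rest (scene ~367,193), and the small one lies loose. Next, wrist views from above the cradle and the roller.

Call:
{"fn": "play_rows", "kwargs": {
  "motion": [
    [0, 30, 15, 0, 0, 0],
    [0, 35, 20, 0, 0, 0],
    [0, 35, 20, 0, 0, 0],
    [0, 30, 15, 0, 0, 0],
    [0, 0, 0, 0, 0, 0],
    [0, 0, 0, 0, 0, 0],
    [0, 0, 0, 0, 0, 0]
  ]
}}

```text
t: 0.95
ee_pos: [0.5248, 0.1293, 0.3005]
tool_rot: [-2.222, -2.221, 0.002]
force: [0.9, -0.6, -1.1]
finger_gap: 1.001
grasp_force: 0.0
```

```bash
python3 - <<'E'
from h import *
import pickle
v=grab("wrist","pics/w1.png"); pickle.dump(v,open("w1.pkl","wb")); print(arm.observe()["ee_pos"],arm.observe()["joint_velocities"])
E
```

```text
[0.5247 0.1291 0.3005] [-0.0041  0.0002  0.0004 -0.      0.0024  0.0006]
```

View pics/w1.png

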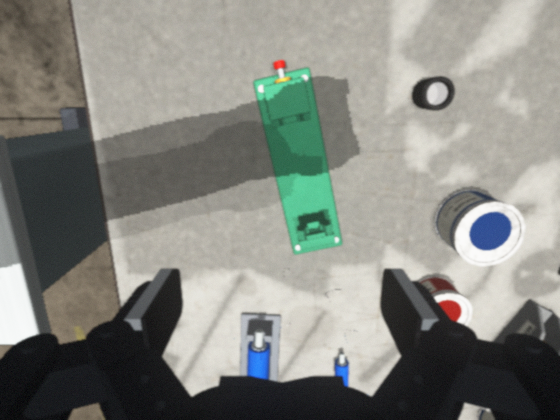

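Call:
{"fn": "play_rows", "kwargs": {
  "motion": [
    [-5, -40, -10, 0, 0, 0],
    [-5, -45, -15, 0, 0, 0],
    [-5, -45, -15, 0, 0, 0],
    [-5, -45, -15, 0, 0, 0],
    [-5, -45, -15, 0, 0, 0],
    [-5, -40, 0, 0, 0, 0],
    [0, -40, 0, 0, 0, 0],
    [0, -10, 0, 0, 0, 0],
    [0, 0, 0, 0, 0, 0],
    [0, 0, 0, 0, 0, 0],
    [0, 0, 0, 0, 0, 0]
  ]
}}

```text
t: 2.1
ee_pos: [0.4949, -0.179, 0.2313]
tool_rot: [-2.22, -2.222, -0.0]
force: [-0.3, -0.1, 1.0]
finger_gap: 1.001
grasp_force: 0.0
```

```bash
python3 - <<'E'
from h import *
import pickle
v=grab("wrist","pics/w2.png"); pickle.dump(v,open("w2.pkl","wb")); print(arm.observe()["ee_pos"],arm.observe()["joint_velocities"])
im,K,P=v
for b in blobs(mask(im,"blue"),200)[0]: print(b,plane(b[1],K,P,.04))
E
```

```text
[ 0.495  -0.1789  0.2314] [ 0.0054 -0.0005  0.0014 -0.0003 -0.0024 -0.0024]
(3033, array([276.0419, 176.4553]), array([260, 126,  35, 103], dtype=int32)) [ 0.4906 -0.1758  0.04  ]
(1091, array([392.7296, 206.7507]), array([383, 177,  21,  61], dtype=int32)) [ 0.61   -0.2074  0.04  ]
```

View pics/w2.png

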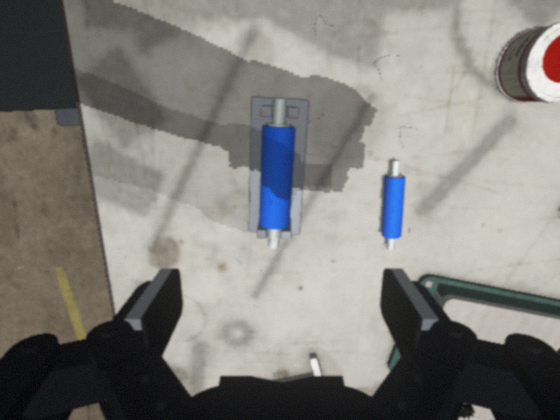

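w1 shows the cradle: knob at (280,65), sprung roof at about (285,100), fixed bay at about (315,222), base corners near (254,82), (310,68), (341,245) and (293,254). w2 shows the roller with sleeve rows 126–229 and journal ends at about (279,98) and (274,248).

```bash
python3 - <<'E'
from h import *
import pickle
im,K,P=pickle.load(open("w1.pkl","rb"))
m=mask(im,"green"); b,l=blobs(m,500); 
cs=max(cv2.findContours(m,0,1)[0],key=cv2.contourArea)
hull=cv2.convexHull(cs); ap=cv2.approxPolyDP(hull,6,True)[:,0]; print(ap.tolist())
# border pts on z=.008
pts=np.array([plane(p+0.,K,P,.008)[:2] for p in cv2.convexHull(cs)[:,0]])
r=cv2.minAreaRect((pts*1000).astype(np.float32)); print("rect",r)
for c in ap: print(plane(c+0.,K,P,.008))
L=[];Rr=[]
for row in range(125,205,4):
    x=np.where(m[row]>0)[0]; x=x[(x>240)&(x<350)]
    L.append(plane((x.min()-.0,row+.5),K,P,.008)[:2]);Rr.append(plane((x.max()+1.,row+.5),K,P,.008)[:2])
for S in(L,Rr):
    S=np.array(S);q=np.polyfit(S[:,1],S[:,0],1);print("edge x at y .12:",np.polyval(q,.12),"slope",q[0],np.abs(S[:,0]-np.polyval(q,S[:,1])).max())
rd=mask(im,"red"); 
for q in blobs(rd,10)[0]: print("red",q,plane(q[1],K,P,.048))
im,K,P=pickle.load(open("w2.pkl","rb"))
m=mask(im,"blue"); S=[];
for row in range(132,226,4):
    x=np.where(m[row]>0)[0]; x=x[(x>240)&(x<320)]; S.append(plane(((x.min()+x.max()+1)/2,row+.5),K,P,.04)[:2])
S=np.array(S);q=np.polyfit(S[:,1],S[:,0],1);print("roller x@-.177",np.polyval(q,-.177),"slope",q[0])
print("ends",plane((279,98),K,P,.04),plane((274,248),K,P,.04), "sleeve", plane((278,126),K,P,.05),plane((275,229),K,P,.05))
E
```

```text
[[307, 68], [341, 243], [295, 253], [254, 82]]
rect ((550.0693969726562, 120.7031478881836), (67.68399810791016, 232.9420166015625), 12.715938568115234)
[0.5558 0.2406 0.008 ]
[0.6076 0.0161 0.008 ]
[0.5443 0.0009 0.008 ]
[0.4927 0.2251 0.008 ]
edge x at y .12: 0.5161684063916656 slope -0.2209985213569781 0.0005942054365367655
edge x at y .12: 0.585284000890387 slope -0.22095988870177893 0.0006895218258524682
red (78, array([279.0128,  64.1026]), array([274,  60,  11,   9], dtype=int32)) [0.523  0.2414 0.048 ]
red (285, array([450.4667, 309.3579]), array([439, 301,  21,  21], dtype=int32)) [ 0.7513 -0.0627  0.048 ]
roller x@-.177 0.4911401101563566 slope 0.05023593722275735
ends [ 0.4937 -0.1013  0.04  ] [ 0.4882 -0.2535  0.04  ] sleeve [ 0.4928 -0.126   0.05  ] [ 0.4895 -0.228   0.05  ]
```

Call:
{"fn": "play_rows", "kwargs": {
  "motion": [
    [-4, 2, -30, 0, 0, -0.05],
    [0, 0, -40, 0, 0, 0],
    [0, 0, -40, 0, 0, 0],
    [0, 0, -40, 0, 0, 0],
    [0, 0, -30, 0, 0, 0],
    [0, 0, -20, 0, 0, 0],
    [0, 0, -10, 0, 0, 0],
    [0, 0, -3, 0, 0, 0],
    [0, 0, 0, 0, 0, 0],
    [0, 0, 0, 0, 0, 0]
  ]
}}

```text
t: 3.15
ee_pos: [0.492, -0.1781, 0.0196]
tool_rot: [2.274, 2.164, 0.002]
force: [0.2, 0.8, -0.6]
finger_gap: 1.005
grasp_force: 0.0
```

Call:
{"fn": "play_rows", "kwargs": {
  "motion": [
    [0, 0, 0, 0, 0, 0],
    [0, 0, 0, 0, 0, 0],
    [0, 0, 0, 0, 0, 0],
    [0, 0, 0, 0, 0, 0],
    [0, 0, 0, 0, 0, 0],
    [0, 0, 0, 0, 0, 0],
    [0, 0, 0, 0, 0, 0],
    [0, 0, 0, 0, 0, 0]
  ],
  "fingers": 1,
  "force": 80
}}

```text
t: 3.95
ee_pos: [0.4913, -0.1781, 0.0188]
tool_rot: [2.276, 2.165, 0.0]
force: [-1.8, -0.1, 4.9]
finger_gap: 0.354
grasp_force: 78.6
```

Call:
{"fn": "play_rows", "kwargs": {
  "motion": [
    [0, 0, 10, 0, 0, 0],
    [0, 0, 20, 0, 0, 0],
    [0, 0, 30, 0, 0, 0],
    [0, 0, 30, 0, 0, 0],
    [0, 0, 20, 0, 0, 0],
    [0, 0, 10, 0, 0, 0],
    [0, 0, 0, 0, 0, 0],
    [0, 0, 0, 0, 0, 0]
  ]
}}

```text
t: 4.75
ee_pos: [0.4905, -0.1778, 0.1372]
tool_rot: [-2.275, -2.164, 0.001]
force: [-0.0, 0.4, -2.8]
finger_gap: 0.346
grasp_force: 79.3
```

```bash
cat >> h.py <<'E'
O=np.array([.5506,.1207,0]); PSI=.2175; OFF=np.array([0.0007,0,-.0212]) # roller centre in tool frame
RN=R.from_rotvec([np.pi/2**.5,np.pi/2**.5,0])
def go(c_mm,tilt_deg,O=O,PSI=PSI):
    "shift (mm) and turn (rad) from measured pose to roller centre c in cradle, +y end down by tilt"
    o=arm.observe(); Rc=R.from_euler("z",PSI); Rt=Rc*R.from_euler("x",-np.radians(tilt_deg))*RN
    p=O+Rc.apply(np.array(c_mm)/1e3)-Rt.apply(OFF)
    rv=(Rt*R.from_rotvec(o["tool_rot"]).inv()).as_rotvec()
    print("at",o["ee_pos"],"shift",(p-o["ee_pos"])*1e3,"turn",rv)
def cur(O=O,PSI=PSI):
    o=arm.observe(); Rc=R.from_euler("z",PSI); Rt=R.from_rotvec(o["tool_rot"])
    c=Rc.inv().apply(o["ee_pos"]+Rt.apply(OFF)-O)*1e3; e=(Rc.inv()*Rt*RN.inv()).as_rotvec()
    print("t",round(o["t"],2),"roller c",c,"tilt/rot",np.degrees(e),"F",Rc.inv().apply(o["force"]),"grip",o["grasp_force"])
E
python3 - <<'E'
from h import *
cur(); go([0,-20,150],15)
E
```

```text
t 4.75 roller c [-122.9204 -277.8297  158.4453] tilt/rot [  0.0373   0.0784 -15.3252] F [ 0.0458  0.4326 -2.8229] grip 79.31649684906006
at [ 0.4905 -0.1778  0.1372] shift [ 65.7824 272.95    -7.5415] turn [-0.262  -0.0234  0.2661]
```

Call:
{"fn": "play_rows", "kwargs": {
  "motion": [
    [4, 13, 0, -0.013, -0.001, 0.013],
    [6.5, 27, 0, -0.026, -0.0025, 0.027],
    [6.5, 27, 0, -0.026, -0.0025, 0.027],
    [6.5, 27, -1, -0.026, -0.0025, 0.027],
    [6.5, 27, -1, -0.026, -0.0025, 0.027],
    [6.5, 27, -1, -0.026, -0.0025, 0.027],
    [6.5, 27, -1, -0.026, -0.0025, 0.027],
    [6.5, 27, -1, -0.026, -0.0025, 0.027],
    [6.5, 27, -1, -0.026, -0.0025, 0.027],
    [6.5, 27, -1, -0.026, -0.0025, 0.027],
    [4, 17, 0, -0.015, 0, 0.01],
    [0, 0, 0, 0, 0, 0]
  ]
}}

```text
t: 5.95
ee_pos: [0.5569, 0.0973, 0.1289]
tool_rot: [1.829, 2.288, -0.244]
force: [0.6, -0.8, -3.2]
finger_gap: 0.352
grasp_force: 79.3
```

Call:
{"fn": "play_rows", "kwargs": {
  "motion": [
    [0, 0, 0, 0, 0, 0],
    [0, 0, 0, 0, 0, 0]
  ]
}}

```text
t: 6.15
ee_pos: [0.5569, 0.0941, 0.1305]
tool_rot: [1.834, 2.282, -0.243]
force: [0.8, 1.0, -2.7]
finger_gap: 0.353
grasp_force: 79.3
```

```bash
python3 - <<'E'
from h import *
import pickle
cur(); v=grab("wrist","pics/w3.png"); pickle.dump(v,open("w3.pkl","wb")); go([0,-20,150],15); go([0,-10,110],15)
E
```

```text
t 6.15 roller c [  0.4016 -21.113  150.7776] tilt/rot [-15.0225   0.0479  -0.0256] F [ 0.9907  0.8137 -2.659 ] grip 79.29904103279114
at [0.557  0.094  0.1308] shift [-0.7803  1.1699 -1.1394] turn [0.0003 0.     0.001 ]
at [0.557  0.094  0.1308] shift [ -2.9382  10.9343 -41.1394] turn [0.0003 0.     0.001 ]
```

View pics/w3.png

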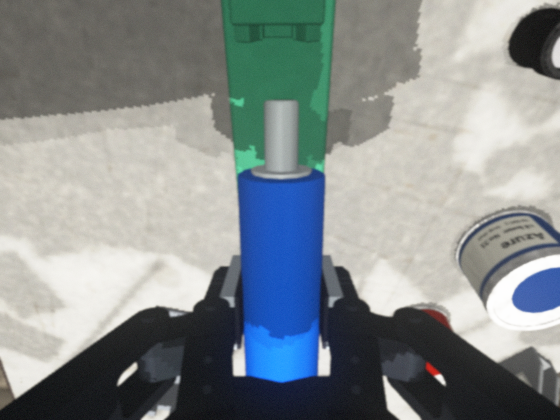

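w3 shows the held journal centred at column ~281 with its end at row 100. The roof spans columns ~231–326 with its front edge near row 24, so the cradle sits about 1 mm to the −x side. I'll measure this precisely.

```bash
python3 - <<'E'
from h import *
import pickle
im,K,P=pickle.load(open("w3.pkl","rb"))
for r in (8,14): print(r,im[r,216:240,1].tolist(),im[r,318:342,1].tolist())
for r in (32,36,): print(r,im[r,225:335,1].tolist())
print("col",im[0:60,260,1].tolist())
g=mask(im,"green")
Rc=R.from_euler("z",PSI)
for row in(60,80,120,140):
    x=np.where(g[row]>0)[0];x=x[(x>200)&(x<350)]
    print(row,[Rc.inv().apply(plane((u,row+.5),K,P,.008)-O)*1e3 for u in(x.min(),x.max()+1)])
s=im.astype(int); jr=[]
for row in range(106,160,10):
    gray=(abs(s[row,:,0]-s[row,:,2])<25)&(s[row,:,1]>60); x=[u for u in range(255,310) if gray[u]]; jr.append((x[0],x[-1]+1))
print(jr)
E
```

```text
8 [105, 105, 107, 106, 105, 99, 98, 100, 106, 113, 118, 114, 106, 100, 99, 103, 106, 112, 114, 111, 110, 112, 112, 107] [113, 115, 112, 111, 107, 103, 110, 123, 141, 145, 145, 144, 141, 133, 129, 118, 114, 118, 128, 127, 128, 130, 128, 127]
14 [106, 102, 108, 109, 108, 102, 100, 103, 106, 112, 119, 115, 113, 105, 101, 101, 111, 111, 114, 112, 113, 112, 116, 112] [117, 112, 112, 110, 108, 106, 116, 131, 143, 145, 144, 146, 141, 136, 123, 120, 113, 122, 130, 133, 132, 133, 132, 133]
32 [106, 110, 113, 115, 118, 114, 118, 117, 112, 107, 102, 104, 103, 103, 103, 104, 107, 106, 105, 107, 104, 108, 107, 102, 92, 87, 85, 77, 83, 85, 83, 82, 81, 87, 94, 98, 102, 90, 83, 95, 107, 110, 115, 111, 111, 113, 112, 109, 111, 108, 109, 111, 109, 109, 110, 111, 109, 114, 111, 113, 108, 111, 114, 110, 113, 108, 98, 94, 105, 109, 104, 91, 87, 82, 85, 85, 85, 87, 88, 87, 92, 103, 108, 105, 106, 102, 105, 107, 103, 105, 101, 104, 103, 106, 106, 113, 127, 136, 144, 146, 150, 148, 147, 148, 144, 137, 125, 116, 117, 124]
36 [105, 110, 113, 115, 114, 108, 113, 114, 109, 106, 103, 102, 104, 103, 105, 102, 106
[... 410 characters left out ...]
17, 128]
col [114, 112, 109, 111, 114, 116, 112, 110, 118, 110, 109, 112, 115, 114, 112, 107, 113, 108, 111, 112, 111, 107, 101, 93, 81, 90, 99, 102, 101, 102, 106, 105, 98, 102, 104, 102, 103, 103, 100, 92, 98, 111, 119, 116, 120, 118, 112, 113, 115, 117, 116, 115, 117, 116, 113, 114, 117, 113, 115, 115]
60 [array([-34.2842,  43.95  ,   8.    ]), array([33.949 , 43.8926,  8.    ])]
80 [array([-34.0149,  31.3408,   8.    ]), array([34.2454, 31.2891,  8.    ])]
120 [array([-34.1441,   3.6983,   8.    ]), array([34.1764,  3.6592,  8.    ])]
140 [array([-33.8435, -11.4959,   8.    ]), array([ 33.7672, -11.5277,   8.    ])]
[(263, 299), (263, 300), (263, 299), (263, 299), (263, 299), (264, 299)]
```

```bash
python3 - <<'E'
from h import *
import pickle
im,K,P=pickle.load(open("w3.pkl","rb"))
Rc=R.from_euler("z",PSI); f=lambda u,v,z: Rc.inv().apply(plane((u,v),K,P,z)-O)*1e3
print("saddle",f(278,32,.062),"roof",f(277,8,.068),f(260,23.5,.068),f(260,25,.063),"saddle front top edge",f(250,40,.062))
for l in(263,299): print("journal",f(l,130,.048+.088))
print("end top",f(281,100,.135), "expected end top", np.array([.4,-21.1,150.8])+[0,75*.966+6*.259,-75*.259+6*.966])
cur(); go([0,-9,110],15)
E
```

```text
saddle [-0.1894 65.8838 62.    ] roof [-0.5302 76.2998 68.    ] [-8.5266 70.0304 68.    ] [-8.8289 69.0064 63.    ] saddle front top edge [-14.0543  62.3557  62.    ]
journal [ -4.786   42.9751 136.    ]
journal [  7.5498  42.9686 136.    ]
end top [  1.3928  52.8741 135.    ] expected end top [  0.4    52.904 137.171]
t 6.2 roller c [  0.5168 -21.3039 151.1373] tilt/rot [-15.0193   0.011   -0.0554] F [ 0.4499 -0.3948 -3.45  ] grip 79.29903745651245
at [0.557  0.094  0.1308] shift [ -3.154   11.9107 -41.1394] turn [0.0003 0.     0.001 ]
```

```bash
sed -i 's/OFF=np.array(\[0.0007,0,/OFF=np.array([0.0007,0.0010,/' h.py; python3 - <<'E'
from h import *
cur(); go([-.2,-9,100],15)
E
```

```text
t 6.2 roller c [  1.5168 -21.3049 151.1372] tilt/rot [-15.0193   0.011   -0.0554] F [ 0.4499 -0.3948 -3.45  ] grip 79.29903745651245
at [0.557  0.094  0.1308] shift [ -4.3257  11.6518 -51.1394] turn [0.0003 0.     0.001 ]
```

Call:
{"fn": "play_rows", "kwargs": {
  "motion": [
    [-1.5, 4, -10, 0, 0, 0.001],
    [-1.5, 4, -15, 0, 0, 0],
    [-1.3, 3.7, -15, 0, 0, 0],
    [0, 0, -11, 0, 0, 0],
    [0, 0, 0, 0, 0, 0],
    [0, 0, 0, 0, 0, 0],
    [0, 0, 0, 0, 0, 0]
  ]
}}

```text
t: 6.9
ee_pos: [0.5536, 0.1067, 0.0808]
tool_rot: [1.831, 2.283, -0.239]
force: [0.3, -0.0, -2.9]
finger_gap: 0.356
grasp_force: 79.4
```

```bash
python3 - <<'E'
from h import *
import pickle
cur(); v=grab("wrist","pics/w4.png"); pickle.dump(v,open("w4.pkl","wb")); go([-.2,-9,69],15)
E
```

```text
t 6.9 roller c [  0.895   -8.102  101.1026] tilt/rot [-15.02    -0.1071   0.0599] F [ 0.2634 -0.0944 -2.91  ] grip 79.35033202171326
at [0.5537 0.1068 0.081 ] shift [ -1.0092  -1.1592 -32.273 ] turn [-0.0002  0.0021 -0.0012]
```

View pics/w4.png

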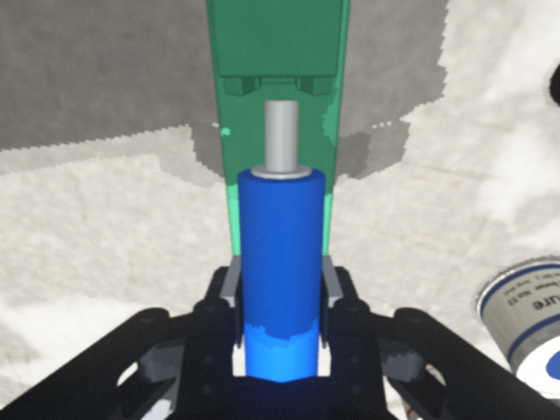

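The journal (column 281) is about 1 mm to the +x side of the roof centre (column 278), which agrees with the model. I'll correct that and lower.

Call:
{"fn": "play_rows", "kwargs": {
  "motion": [
    [-0.5, -0.5, -8, 0, 0.001, 0],
    [-0.5, -0.5, -8, 0, 0.001, -0.001],
    [0, 0, -6, 0, 0, 0],
    [0, 0, -4, 0, 0, 0],
    [0, 0, -2, 0, 0, 0],
    [0, 0, -1, 0, 0, 0],
    [0, 0, 0, 0, 0, 0],
    [0, 0, 0, 0, 0, 0],
    [0, 0, 0, 0, 0, 0]
  ]
}}

```text
t: 7.85
ee_pos: [0.5524, 0.1058, 0.0515]
tool_rot: [1.833, 2.283, -0.242]
force: [-1.1, 0.4, -3.7]
finger_gap: 0.351
grasp_force: 79.4
```

```bash
python3 - <<'E'
from h import *
import pickle
cur(); v=grab("wrist","pics/w5.png"); pickle.dump(v,open("w5.pkl","wb")); go([-.2,-9,69],15)
E
```

```text
t 7.85 roller c [-0.4748 -8.7728 71.8447] tilt/rot [-14.9898   0.0319   0.0263] F [-0.9544  0.6427 -3.7165] grip 79.3504250049591
at [0.5523 0.1057 0.0516] shift [ 0.3631 -0.1075 -2.8533] turn [-0.     -0.0007 -0.0003]
```

View pics/w5.png

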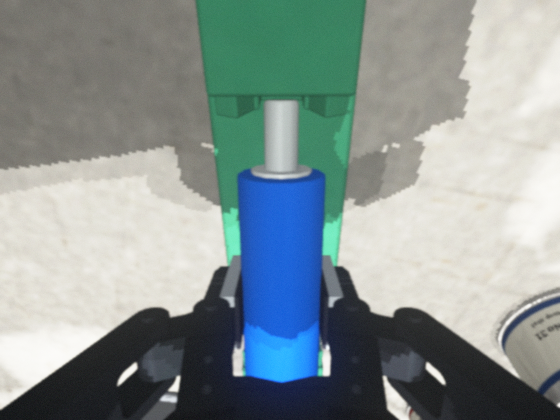

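The journal is centred between the saddle flanks, with its end (row 100) just at the roof edge. I'll lower 2.5 mm and start pushing.

Call:
{"fn": "play_rows", "kwargs": {
  "motion": [
    [0.2, 0, -1.3, 0, 0, 0],
    [0, 0, -1.2, 0, 0, 0],
    [-0.2, 1, 0, 0, 0, 0],
    [-0.2, 1, 0, 0, 0, 0],
    [-0.2, 1, 0, 0, 0, 0],
    [0, 0, 0, 0, 0, 0],
    [0, 0, 0, 0, 0, 0]
  ]
}}

```text
t: 8.6
ee_pos: [0.5518, 0.1088, 0.0488]
tool_rot: [1.833, 2.284, -0.242]
force: [-0.6, 0.3, -2.4]
finger_gap: 0.354
grasp_force: 79.4
```

```bash
python3 -c "
from h import *
cur()"
```

```text
t 8.6 roller c [-0.394  -5.7325 69.1183] tilt/rot [-14.9925   0.0574   0.0338] F [-0.4708  0.4438 -2.4165] grip 79.35031414031982
```

Call:
{"fn": "play_rows", "kwargs": {
  "motion": [
    [-0.2, 1, 0, 0, 0, 0],
    [-0.2, 1, 0, 0, 0, 0],
    [-0.2, 1, 0, 0, 0, 0],
    [-0.2, 1, 0, 0, 0, 0],
    [-0.2, 1, 0, 0, 0, 0],
    [0, 0, 0, 0, 0, 0],
    [0, 0, 0, 0, 0, 0]
  ]
}}

```text
t: 9.3
ee_pos: [0.5508, 0.113, 0.0489]
tool_rot: [1.833, 2.282, -0.244]
force: [0.5, -6.5, -2.0]
finger_gap: 0.348
grasp_force: 79.3
```

```bash
python3 -c "
from h import *
cur()"
```

```text
t 9.3 roller c [-0.3993 -1.3566 69.2263] tilt/rot [-15.0822   0.0662   0.0064] F [-0.9223 -6.4371 -1.9538] grip 79.32950019836426
```

Call:
{"fn": "play_rows", "kwargs": {
  "motion": [
    [-0.2, 1, 0, 0, 0, 0],
    [-0.2, 1, 0, 0, 0, 0],
    [-0.2, 1, 0, 0, 0, 0],
    [-0.2, 1, 0, 0, 0, 0],
    [-0.2, 1, 0, 0, 0, 0],
    [-0.2, 1, 0, 0, 0, 0],
    [0, 0, 0, 0, 0, 0],
    [0, 0, 0, 0, 0, 0],
    [0, 0, 0, 0, 0, 0]
  ]
}}

```text
t: 10.2
ee_pos: [0.5497, 0.1181, 0.0491]
tool_rot: [1.833, 2.281, -0.246]
force: [0.9, -8.6, -1.0]
finger_gap: 0.351
grasp_force: 79.3
```

```bash
python3 -c "
from h import *
cur()"
```

```text
t 10.2 roller c [-0.3844  3.8942 69.328 ] tilt/rot [-15.1877   0.0764  -0.0272] F [-0.9627 -8.5801 -0.9667] grip 79.30758476257324
```

Call:
{"fn": "play_rows", "kwargs": {
  "motion": [
    [-0.2, 1, 0, 0, 0, 0],
    [-0.2, 1, 0, 0, 0, 0],
    [-0.1, 0.7, 0, 0, 0, 0],
    [0, 0, 0, 0, 0, 0],
    [0, 0, 0, 0, 0, 0],
    [0, 0, 0, 0, 0, 0]
  ]
}}

```text
t: 10.8
ee_pos: [0.5492, 0.1204, 0.0491]
tool_rot: [1.832, 2.28, -0.247]
force: [1.1, -10.1, -0.2]
finger_gap: 0.357
grasp_force: 79.3
```

```bash
python3 - <<'E'
from h import *
cur()
for th in (15,10,6,3,1,0):
    s,c=np.sin(np.radians(th)),np.cos(np.radians(th))
    t=[-.3,81.1-75*c-6*s,49+75*s]; print(th,t); go(t,th)
E
```

```text
t 10.8 roller c [-0.3863  6.2633 69.3892] tilt/rot [-15.234    0.0856  -0.0371] F [ -1.1159 -10.0983  -0.2415] grip 79.30475234985352
15 [-0.3, np.float64(7.102648757704751), np.float64(68.41142838268905)]
at [0.5492 0.1204 0.0491] shift [-0.0819  0.9254 -1.0046] turn [ 0.0043 -0.0005  0.0008]
10 [-0.3, np.float64(6.197529458082817), np.float64(62.023613325019774)]
at [0.5492 0.1204 0.0491] shift [-0.2733  1.7918 -7.8523] turn [0.0895 0.0183 0.0008]
6 [-0.3, np.float64(5.883687067773577), np.float64(56.83963474507401)]
at [0.5492 0.1204 0.0491] shift [ -0.5204   2.9095 -13.2906] turn [0.1577 0.0334 0.0007]
3 [-0.3, np.float64(5.888769155949293), np.float64(52.92519671822079)]
at [0.5492 0.1204 0.0491] shift [ -0.7596   3.9921 -17.3287] turn [0.2088 0.0446 0.0007]
1 [-0.3, np.float64(6.006708424646946), np.float64(50.308930482796264)]
at [0.5492 0.1204 0.0491] shift [ -0.9444   4.8285 -19.9952] turn [0.2429 0.0522 0.0007]
0 [-0.3, np.float64(6.099999999999994), np.float64(49.0)]
at [0.5492 0.1204 0.0491] shift [ -1.0444   5.2808 -21.3195] turn [0.2599 0.0559 0.0006]
```

Call:
{"fn": "play_rows", "kwargs": {
  "motion": [
    [-0.1, 0.9, -1.9, 0.022, 0.0045, 0],
    [-0.1, 0.3, -2, 0.022, 0.0045, 0],
    [-0.1, 0.3, -2, 0.022, 0.0045, 0],
    [0, 0.3, -2, 0.022, 0.0045, 0],
    [0, 0, 0, 0, 0, 0],
    [0, 0, 0, 0, 0, 0],
    [0, 0, 0, 0, 0, 0]
  ]
}}

```text
t: 11.5
ee_pos: [0.5492, 0.122, 0.0412]
tool_rot: [1.88, 2.337, -0.166]
force: [2.6, -10.2, 0.4]
finger_gap: 0.351
grasp_force: 79.3
```

```bash
python3 - <<'E'
from h import *
cur()
for th in (10,6,3,1,0):
    s,c=np.sin(np.radians(th)),np.cos(np.radians(th))
    t=[-.3,81.1-75*c-6*s,49+75*s]; go(t,th)
E
```

```text
t 11.5 roller c [-0.1377  5.9827 61.9646] tilt/rot [-10.1098  -0.0182  -0.0703] F [  0.3906 -10.5112   0.4341] grip 79.28653836250305
at [0.5492 0.122  0.0412] shift [-0.2166  0.2117  0.051 ] turn [0.0018 0.0008 0.0012]
at [0.5492 0.122  0.0412] shift [-0.4636  1.3294 -5.3873] turn [0.07   0.0159 0.0012]
at [0.5492 0.122  0.0412] shift [-0.7029  2.412  -9.4253] turn [0.1211 0.0271 0.0012]
at [0.5492 0.122  0.0412] shift [ -0.8877   3.2484 -12.0918] turn [0.1552 0.0346 0.0012]
at [0.5492 0.122  0.0412] shift [ -0.9877   3.7007 -13.4162] turn [0.1722 0.0384 0.0012]
```

Call:
{"fn": "play_rows", "kwargs": {
  "motion": [
    [-0.2, 0.5, -1.3, 0.0175, 0.004, 0.001],
    [-0.1, 0.4, -1.4, 0.0175, 0.004, 0],
    [-0.1, 0.3, -1.4, 0.0175, 0.004, 0],
    [-0.1, 0.3, -1.3, 0.0175, 0.004, 0],
    [0, 0, 0, 0, 0, 0],
    [0, 0, 0, 0, 0, 0],
    [0, 0, 0, 0, 0, 0]
  ]
}}

```text
t: 12.2
ee_pos: [0.5488, 0.1234, 0.0357]
tool_rot: [1.915, 2.384, -0.1]
force: [2.8, -11.3, -0.9]
finger_gap: 0.35
grasp_force: 79.3
```

```bash
python3 - <<'E'
from h import *
cur()
for th in (6,3,1,0):
    s,c=np.sin(np.radians(th)),np.cos(np.radians(th))
    t=[-.3,81.2-75*c-6*s,49+75*s]; go(t,th)
E
```

```text
t 12.2 roller c [-0.1574  5.9525 56.6853] tilt/rot [-6.0115 -0.0075 -0.018 ] F [  0.2644 -11.6515  -0.8753] grip 79.26304221153259
at [0.5488 0.1234 0.0357] shift [-0.1489  0.0031  0.1539] turn [0.0002 0.0002 0.0003]
at [0.5488 0.1234 0.0357] shift [-0.3882  1.0856 -3.8842] turn [0.0513 0.0115 0.0003]
at [0.5488 0.1234 0.0357] shift [-0.573   1.9221 -6.5507] turn [0.0854 0.019  0.0003]
at [0.5488 0.1234 0.0357] shift [-0.673   2.3743 -7.8751] turn [0.1024 0.0228 0.0003]
```

Call:
{"fn": "play_rows", "kwargs": {
  "motion": [
    [-0.1, 0.25, -1.3, 0.017, 0.004, 0],
    [-0.1, 0.3, -1.3, 0.017, 0.004, 0],
    [-0.1, 0.4, -1.3, 0.017, 0.0035, 0],
    [0, 0, 0, 0, 0, 0],
    [0, 0, 0, 0, 0, 0]
  ]
}}

```text
t: 12.7
ee_pos: [0.5486, 0.1242, 0.0317]
tool_rot: [1.942, 2.417, -0.051]
force: [4.0, -10.6, -2.6]
finger_gap: 0.352
grasp_force: 79.3
```

```bash
python3 - <<'E'
from h import *
cur()
for th in (3,1,0):
    s,c=np.sin(np.radians(th)),np.cos(np.radians(th))
    t=[-.3,81.2-75*c-6*s,49+75*s]; go(t,th)
E
```

```text
t 12.7 roller c [-0.1849  5.6985 52.7917] tilt/rot [-3.0228  0.0026 -0.0298] F [  1.6469 -11.202   -2.5559] grip 79.25787448883057
at [0.5486 0.1242 0.0317] shift [-0.1752  0.2667  0.1328] turn [0.0004 0.0001 0.0005]
at [0.5486 0.1242 0.0317] shift [-0.36    1.1031 -2.5337] turn [0.0345 0.0076 0.0005]
at [0.5486 0.1242 0.0317] shift [-0.46    1.5554 -3.8581] turn [0.0515 0.0113 0.0005]
```

Call:
{"fn": "play_rows", "kwargs": {
  "motion": [
    [-0.15, 0.5, -1.3, 0.017, 0.004, 0],
    [-0.15, 0.5, -1.3, 0.017, 0.004, 0],
    [-0.1, 0.4, -1.2, 0.017, 0.0035, 0],
    [0, 0, 0, 0, 0, 0],
    [0, 0, 0, 0, 0, 0]
  ]
}}

```text
t: 13.2
ee_pos: [0.5482, 0.1256, 0.0277]
tool_rot: [1.968, 2.449, -0.001]
force: [2.3, -10.8, -3.0]
finger_gap: 0.35
grasp_force: 79.3
```

```bash
python3 - <<'E'
from h import *
cur(); go([-.2,0,48.2],0); go([-.2,6,48.2],0)
im,K,P=grab("side"); cv2.imwrite("pics/s6.png",cv2.resize(im[160:270,180:330],(750,550),interpolation=2)[:,:,::-1])
E
```

```text
t 13.2 roller c [-0.2517  5.9894 48.897 ] tilt/rot [-0.0417  0.0177 -0.0288] F [ -0.0699 -11.0387  -3.0273] grip 79.26710844039917
at [0.5482 0.1256 0.0277] shift [ 1.3464 -5.821  -0.6979] turn [ 0.0008 -0.0001  0.0005]
at [0.5482 0.1256 0.0277] shift [ 0.0517  0.0376 -0.6979] turn [ 0.0008 -0.0001  0.0005]
```

View pics/s6.png

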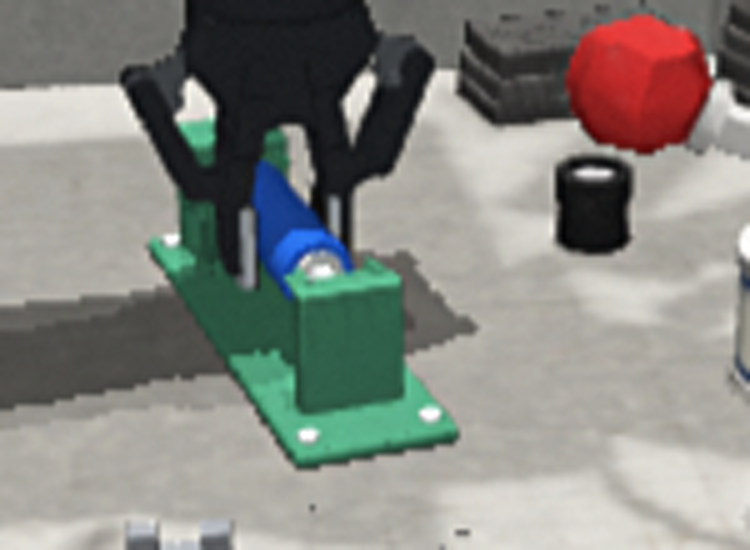

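The fixed end has gone down behind the lip, with only a sliver of the journal ring visible at (322,262). I'll let the spring bring it home.

Call:
{"fn": "play_rows", "kwargs": {
  "motion": [
    [0.2, -1, -0.3, 0, 0, 0],
    [0.2, -1, -0.3, 0, 0, 0],
    [0.2, -1, -0.1, 0, 0, 0],
    [0.2, -1, 0, 0, 0, 0],
    [0.2, -1, 0, 0, 0, 0],
    [0.1, -0.7, 0, 0, 0, 0],
    [0, 0, 0, 0, 0, 0],
    [0, 0, 0, 0, 0, 0]
  ]
}}

```text
t: 14.05
ee_pos: [0.5494, 0.1209, 0.0273]
tool_rot: [-1.967, -2.449, -0.001]
force: [2.5, -8.0, -1.9]
finger_gap: 0.351
grasp_force: 79.3
```

```bash
python3 - <<'E'
from h import *
cur()
E
```

```text
t 14.05 roller c [-0.1498  1.094  48.4773] tilt/rot [ 0.0601 -0.0176  0.0106] F [ 0.7516 -8.3417 -1.8813] grip 79.273202419281
```

Still on the spring, about 1 mm from home. I'll go down slightly and back a little more.

Call:
{"fn": "play_rows", "kwargs": {
  "motion": [
    [0.1, -0.5, -0.2, 0, 0, 0],
    [0.1, -0.5, -0.2, 0, 0, 0],
    [0.1, -0.5, -0.2, 0, 0, 0],
    [0, 0, -0.2, 0, 0, 0],
    [0, 0, 0, 0, 0, 0],
    [0, 0, 0, 0, 0, 0]
  ]
}}

```text
t: 14.65
ee_pos: [0.5498, 0.1196, 0.0269]
tool_rot: [-1.966, -2.449, -0.002]
force: [1.6, -8.1, -0.0]
finger_gap: 0.347
grasp_force: 79.4
```

```bash
python3 - <<'E'
from h import *
cur()
E
```

```text
t 14.65 roller c [-0.001  -0.2424 48.0961] tilt/rot [ 0.0794 -0.0502  0.0222] F [-0.1339 -8.2155 -0.0183] grip 79.38131332397461
```

Call:
{"fn": "play_rows", "kwargs": {
  "motion": [
    [0.1, -0.5, 0, 0, 0, 0],
    [0.1, -0.5, 0, 0, 0, 0],
    [0.1, -0.5, -0.3, 0, 0, 0],
    [0, 0, -0.3, 0, 0, 0],
    [0, 0, 0, 0, 0, 0],
    [0, 0, 0, 0, 0, 0]
  ]
}}

```text
t: 15.25
ee_pos: [0.5502, 0.1184, 0.0268]
tool_rot: [-1.966, -2.45, -0.004]
force: [-0.1, -6.6, 3.8]
finger_gap: 0.352
grasp_force: 79.8
```

```bash
python3 - <<'E'
from h import *
cur()
E
```

```text
t 15.25 roller c [ 0.1178 -1.4879 48.0269] tilt/rot [ 0.1124 -0.0842  0.043 ] F [-1.5203 -6.4685  3.8393] grip 79.77241516113281
```

Call:
{"fn": "play_rows", "kwargs": {
  "motion": [
    [0, 0, 0, 0, 0, 0],
    [0, 0, 0, 0, 0, 0],
    [0, 0, 0, 0, 0, 0],
    [0, 0, 0, 0, 0, 0],
    [0, 0, 0, 0, 0, 0]
  ],
  "fingers": 0.3
}}

```text
t: 15.75
ee_pos: [0.5492, 0.1196, 0.0256]
tool_rot: [-1.963, -2.448, -0.004]
force: [0.6, -0.1, -0.4]
finger_gap: 0.7
grasp_force: 0.0
```

Call:
{"fn": "play_rows", "kwargs": {
  "motion": [
    [0, 0, 10, 0, 0, 0],
    [0, 0, 20, 0, 0, 0],
    [0, 0, 30, 0, 0, 0],
    [0, 0, 30, 0, 0, 0],
    [0, 0, 20, 0, 0, 0],
    [0, 0, 0, 0, 0, 0],
    [0, 0, 0, 0, 0, 0],
    [0, 0, 0, 0, 0, 0]
  ]
}}

```text
t: 16.55
ee_pos: [0.5486, 0.1192, 0.1346]
tool_rot: [-1.962, -2.447, -0.002]
force: [0.3, -0.3, 0.0]
finger_gap: 0.701
grasp_force: 0.0
```

```bash
python3 - <<'E'
from h import *
import pickle
print(arm.observe()["ee_pos"],arm.observe()["force"])
v=grab("wrist"); pickle.dump(v,open("w7.pkl","wb")); s=grab("side")
im,K,P=v
a=im[:, :, ::-1]; b=cv2.resize(s[0][175:265,190:290],(467,420),interpolation=2)[:,:,::-1]
cv2.imwrite("pics/w7.png",cv2.resize(np.hstack([a,b]),None,fx=.77,fy=.77,interpolation=cv2.INTER_AREA))
m=mask(im,"blue");bb=max(blobs(m,500)[0],key=lambda q:q[0]);print(bb)
Rc=R.from_euler("z",PSI); f=lambda u,v,z: Rc.inv().apply(plane((u,v),K,P,z)-O)*1e3
x,y,w,h=bb[2]; print(f(bb[1][0],y,.058),f(bb[1][0],y+h,.058))
E
```

```text
[0.5486 0.1192 0.1346] [ 0.35   -0.276   0.0475]
(6146, array([283.2893, 211.8414]), array([261, 141,  46, 145], dtype=int32))
[-0.1537 50.542  58.    ] [  0.1321 -53.4114  58.    ]
```

View pics/w7.png

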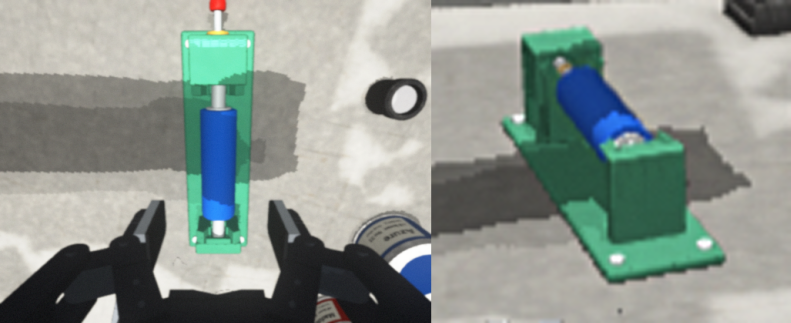

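The roller looks home: its sleeve is centred in y and it's level. I'll press gently on the sleeve with shut fingers to make sure it's fully down.

Call:
{"fn": "play_rows", "kwargs": {
  "motion": [
    [0.5, 0.5, -10, 0, 0, 0],
    [0, 0, -15, 0, 0, 0],
    [0, 0, -15, 0, 0, 0],
    [0, 0, -10, 0, 0, 0],
    [0, 0, -6, 0, 0, 0],
    [0, 0, -4, 0, 0, 0],
    [0, 0, -2, 0, 0, 0],
    [0, 0, 0, 0, 0, 0],
    [0, 0, 0, 0, 0, 0],
    [0, 0, 0, 0, 0, 0],
    [0, 0, 0, 0, 0, 0]
  ],
  "fingers": 1,
  "force": 20
}}

```text
t: 17.75
ee_pos: [0.55, 0.1199, 0.0741]
tool_rot: [-1.963, -2.448, -0.005]
force: [0.5, -0.8, 0.1]
finger_gap: 0.0
grasp_force: 0.0
```

Call:
{"fn": "play_rows", "kwargs": {
  "motion": [
    [0, 0, -2, 0, 0, 0],
    [0, 0, -1, 0, 0, 0],
    [0, 0, -1, 0, 0, 0],
    [0, 0, 0, 0, 0, 0],
    [0, 0, 0, 0, 0, 0]
  ]
}}

```text
t: 18.25
ee_pos: [0.5497, 0.1198, 0.0696]
tool_rot: [-1.963, -2.448, -0.004]
force: [-0.0, 0.3, 0.1]
finger_gap: 0.001
grasp_force: 0.0
```

Call:
{"fn": "play_rows", "kwargs": {
  "motion": [
    [0, 0, -1, 0, 0, 0],
    [0, 0, -1, 0, 0, 0],
    [0, 0, -1, 0, 0, 0],
    [0, 0, -1, 0, 0, 0],
    [0, 0, -0.7, 0, 0, 0],
    [0, 0, 0, 0, 0, 0],
    [0, 0, 0, 0, 0, 0]
  ]
}}

```text
t: 18.95
ee_pos: [0.5498, 0.1199, 0.065]
tool_rot: [-1.963, -2.448, -0.004]
force: [0.4, 0.1, -0.2]
finger_gap: -0.0
grasp_force: 0.0
```

Call:
{"fn": "play_rows", "kwargs": {
  "motion": [
    [0, 0, -0.5, 0, 0, 0],
    [0, 0, -0.5, 0, 0, 0],
    [0, 0, 0, 0, 0, 0],
    [0, 0, 0, 0, 0, 0]
  ]
}}

```text
t: 19.35
ee_pos: [0.5498, 0.1199, 0.064]
tool_rot: [-1.963, -2.448, -0.004]
force: [-0.2, 0.0, 0.3]
finger_gap: 0.003
grasp_force: 0.1
```

Call:
{"fn": "play_rows", "kwargs": {
  "motion": [
    [0, 0, -0.5, 0, 0, 0],
    [0, 0, -0.5, 0, 0, 0],
    [0, 0, 0, 0, 0, 0],
    [0, 0, 0, 0, 0, 0]
  ]
}}

```text
t: 19.75
ee_pos: [0.5503, 0.12, 0.0639]
tool_rot: [-1.964, -2.449, -0.006]
force: [-0.7, -0.4, 5.9]
finger_gap: 0.001
grasp_force: 2.6
```

Call:
{"fn": "play_rows", "kwargs": {
  "motion": [
    [0, 0, -0.5, 0, 0, 0],
    [0, 0, -0.3, 0, 0, 0],
    [0, 0, 0, 0, 0, 0],
    [0, 0, 0, 0, 0, 0]
  ]
}}

```text
t: 20.15
ee_pos: [0.5508, 0.12, 0.0638]
tool_rot: [-1.964, -2.449, -0.007]
force: [-1.6, -0.2, 9.6]
finger_gap: 0.0
grasp_force: 4.3
```

The roller is solid at 64 mm top height, so its axis is at 48 mm and it's seated. I'll retreat and check once more.

Call:
{"fn": "play_rows", "kwargs": {
  "motion": [
    [0, 0, 5, 0, 0, 0],
    [0, 0, 20, 0, 0, 0],
    [0, 0, 30, 0, 0, 0],
    [0, 0, 30, 0, 0, 0],
    [0, 0, 20, 0, 0, 0],
    [0, 0, 0, 0, 0, 0],
    [0, 0, 0, 0, 0, 0],
    [0, 0, 0, 0, 0, 0],
    [0, 0, 0, 0, 0, 0]
  ]
}}

```text
t: 21.05
ee_pos: [0.549, 0.1197, 0.1657]
tool_rot: [-1.962, -2.447, -0.001]
force: [1.3, -0.5, -0.3]
finger_gap: -0.002
grasp_force: 0.0
```

```bash
python3 - <<'E'
from h import *
im,K,P=grab("wrist")
Rc=R.from_euler("z",PSI); f=lambda u,v,z: Rc.inv().apply(plane((u,v),K,P,z)-O)*1e3
l=max(blobs(mask(im,"blue"),500)[0],key=lambda q:q[0]);x,y,w,h=l[2]
print(f(l[1][0],y+.5,.062),f(l[1][0],y+h,.064),arm.observe()["force"])
a=cv2.resize(im[30:330,190:380],(507,800))[:600,:,::-1]
cv2.imwrite("pics/f.png",cv2.resize(im[40:320,170:400],(493,600),interpolation=2)[:,:,::-1])
E
```

```text
[ 0.0712 50.3483 62.    ] [  0.3108 -48.0264  64.    ] [-0.0803  0.1366  0.3207]
```

View pics/f.png

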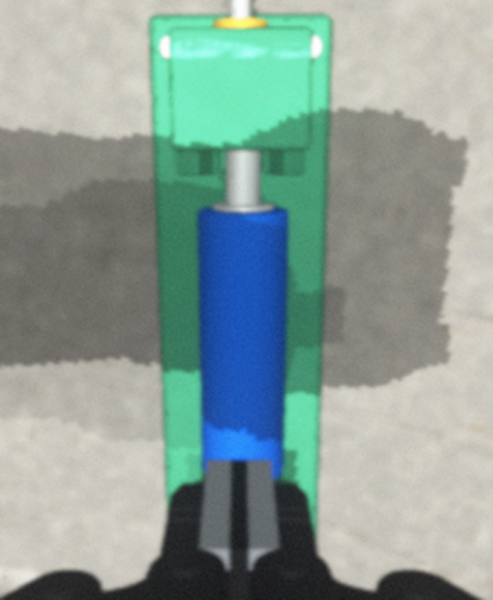

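The roller is straight in the cradle, with its sprung end under the roof and its sleeve end at y ≈ 50 mm as expected. The gripper is clear, so I'm handing in.

```bash
python3 -c "
from station import arm
print(arm.close_job())"
```

```text
the job is handed in; nothing more can be done
None
```

The blue roller is loaded in the green cradle and the job is handed in after about 21 s of robot time; my last measurements put its axis at about 48 mm and centred to within about 1 mm, the highest wrist force I read was about 12 N, and the hand-in returned no verdict.

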